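# Find the loose clamp-bar bolt and hold its cap open

## Robot

A 7-joint arm with a two-finger parallel gripper is mounted at the origin on the work surface. World frame = base frame: x ahead of the robot, y to its left, z up, the work surface at z = 0. Lengths are in m, angles in rad, forces in N, time in s.
With the tool pointing down it reaches from about 0.375 to 0.925 m from the base axis. Payload 3.1 kg.
Tool frame: the origin (TCP) lies between the finger pads; the fingertips stand 19 mm ahead of it and the grasp point (between the pads) is the TCP; z points along the fingers, y is the direction in which the jaws open and shut (so a half turn about z gives the same grasp; the last joint's range is limited). The gripper opens to 85 mm and grips with 20 to 120 N. Pads are 22 mm wide; open, the fingers measure 114 mm over their backs; the gripper's body (76 mm by 85 mm) begins 54 mm behind the grasp point. The pads swing forward as they close: fully open they stand 13 mm farther back than shut.
Start: joints at [-1.336, 0.383, 0.044, 1.598, -0.018, 1.161, -0.05], TCP at [0.212, 0.614, 0.25] pointing down, gripper open.
Joint ranges: [-2.61, 2.61], [-0.41, 2.15], [-1.48, 1.57], [0, 2.5], [-1.57, 4.71], [0.05, 1.97], [-2.85, 2.85]. Speed limits (rad/s): [2.79, 2.79, 3.14, 3.14, 3.14, 3.14, 3.14].

## Interface

Orientations are given as a unit quaternion [x, y, z, w].
In Python, from bench import move_ptp, movel, move_j, move_gripper, pause, inverse_kinematics, read_camera, camera_params, MotionError, sign_off, look_for, tip_of, read_time_s, read_qpos, read_joint_vel, read_effort, read_eef_pos, read_tcp_rot, read_ft_force, read_ft_torque, read_finger_gap gives the robot as it stands. Calls block until the motion is done:
- move_ptp(position, orientation): joint-space move of the TCP to a pose.
- movel(position, orientation=None, speed=0.15): straight line of the TCP; orientation=None keeps the orientation; speed is the mean speed in m/s.
- move_j(angles): joint-space move.
- move_gripper(opening, effort=None): finger opening in m; effort is the grip in N (None keeps the last); returns when the fingers have stopped.
- pause(seconds).
- inverse_kinematics(position, orientation): joint angles nearest the present ones, or None.
- read_camera(name): name is "scene" or "top" or "wrist"; returns the picture (400x640x3 uint8, red, green, blue); there is no depth.
- camera_params(name): a dict with "K" (3x3 intrinsics, pixels), "camera_from_world" (4x4, takes a point from world to camera coordinates). Camera axes: x right, y down, z forward; pixel columns grow to the right and rows downward; lengths in m; the calibration is good to about 2 mm. A picture is of the moment at which its call begins: read the wrist's pose just before it. camera_params takes no time and is no camera call; for the wrist camera it gives the pose at the moment of the call.
A pose or a line that the arm cannot do raises MotionError and nothing moves.
- sign_off(): hands the job in, once; it reports no verdict.
Trained networks look in the newest picture that a camera, given by its name, has taken for a name from the list of things; names that differ only in an ending like _2 or _b are one class to them, and where a whole thing is asked for, a point or a joint stands for the part that bears it (a point fixed in the world has none). Each returns a list of dicts, best first, with "confidence" (0 to 1); they miss things now and then, are a little off and sometimes report something else, mostly with a low value. They report only what shows in the picture. A call takes as long as a camera call.
- look_for(camera, name): "at" ([column, row] in pixels, amid what is visible of it).
- tip_of(camera, name): "at" ([column, row] in pixels: a listed point, or the origin of a listed thing).
Readings, each from a call of its own:
- read_time_s(): time.
- read_qpos(): joint angles.
- read_joint_vel(): joint speeds.
- read_effort(): joint torques, N m.
- read_eef_pos(): TCP position.
- read_tcp_rot(): TCP orientation.
- read_ft_force(): force on the tool from outside, world axes, zero at the start.
- read_ft_torque(): the same for the moment, N m.
- read_finger_gap(): finger opening in m.
Only numpy, scipy, OpenCV 4.12 (cv2) and the standard library are available. Lean on these libraries where they do the work, as an engineer would, in place of code of your own. Each camera call takes 0.05 s, during which the arm holds its last target. There are 200 camera calls.

## Task

Ready the oil for the clamp bar's loose bolt: press the red nozzle cap of the spray can right down and let it spring back. Then tap the three bolt heads of the clamp bar firmly downwards with the fingertips, one after another starting with the one nearest the spray can, to find the loose one: it sinks and stays sunk. Lift only that bolt's hinged cap by its orange tab to well open, about 40 degrees, and finish while still holding it there, with the other caps left shut and the things lying around left where they are.

Things in the scene. Friction and masses are not known exactly. Their poses are not given: they have to be found in the camera images.
- clamp_bar: Green steel clamp bar along the robot side of a low aluminium and glass plate-exposure frame, all fixed to the bench. Bar 300 mm long (its y axis), 75 mm deep (x from -30 to +45 mm), top face 60 mm above the bench; the frame (under 30 mm high) lies on its +x side. Origin on the bench under the middle bolt; x points away from the robot, y along the bar towards bolt 1, z up. The bolts stand at x = 0, y = +95, 0 and -95 mm.
- spray_can: Blue oil spray can with a white band, 60 mm across, in a black holder 84 mm across fixed to the bench, beyond the bolt 1 end of the bar (the robot's left). Origin on the bench under its axis.
- nozzle: Red sprung nozzle cap of the can, 30 mm across, 18 mm high. Origin at the centre of its top face, 192 mm above the bench at rest. It goes straight down up to 8 mm (about 2 N to start, 5.5 N at the bottom) and springs back when let go.
- bolt_1: Dark steel bolt, nearest the spray can. Its head, 21 mm across, sticks up 24 mm through the 30 mm hole of its cap. Origin at the centre of the head's top face, 90 mm above the bench at the start. A tight bolt does not give (under 1 mm); the one loose bolt (any of the three) sinks 8 mm under a push of about 3 N and stays sunk.
- bolt_2: Dark steel bolt, the middle one. Its head, 21 mm across, sticks up 24 mm through the 30 mm hole of its cap. Origin at the centre of the head's top face, 90 mm above the bench at the start. A tight bolt does not give (under 1 mm); the one loose bolt (any of the three) sinks 8 mm under a push of about 3 N and stays sunk.
- bolt_3: Dark steel bolt, farthest from the spray can. Its head, 21 mm across, sticks up 24 mm through the 30 mm hole of its cap. Origin at the centre of the head's top face, 90 mm above the bench at the start. A tight bolt does not give (under 1 mm); the one loose bolt (any of the three) sinks 8 mm under a push of about 3 N and stays sunk.
- cap_1: Aluminium cap of bolt 1: a plate 64 x 48 x 6 mm lying on the bar around the bolt head, hinged at its edge away from the robot. Origin on the hinge line, 63 mm above the bench and 36 mm beyond the bolt axis (bar +x); the hinge runs along the bar's y. z points up while shut and tilts by the opening angle (0 to 1.2 rad, the near end rising). 60 to 130 g; it falls shut when let go.
- cap_2: Aluminium cap of bolt 2: a plate 64 x 48 x 6 mm lying on the bar around the bolt head, hinged at its edge away from the robot. Origin on the hinge line, 63 mm above the bench and 36 mm beyond the bolt axis (bar +x); the hinge runs along the bar's y. z points up while shut and tilts by the opening angle (0 to 1.2 rad, the near end rising). 60 to 130 g; it falls shut when let go.
- cap_3: Aluminium cap of bolt 3: a plate 64 x 48 x 6 mm lying on the bar around the bolt head, hinged at its edge away from the robot. Origin on the hinge line, 63 mm above the bench and 36 mm beyond the bolt axis (bar +x); the hinge runs along the bar's y. z points up while shut and tilts by the opening angle (0 to 1.2 rad, the near end rising). 60 to 130 g; it falls shut when let go.
- cap_1_tab (a point): Centre of the upright orange tab of cap 1: 22 mm long (bar x), 12 mm thick (bar y), 32 mm tall, on a 12 mm wide tongue at the robot side of the cap, out beyond the bar's edge; while shut 101 mm from the hinge line (65 mm from the bolt axis), 73 mm above the bench.
- cap_2_tab (a point): Centre of the upright orange tab of cap 2: 22 mm long (bar x), 12 mm thick (bar y), 32 mm tall, on a 12 mm wide tongue at the robot side of the cap, out beyond the bar's edge; while shut 101 mm from the hinge line (65 mm from the bolt axis), 73 mm above the bench.
- cap_3_tab (a point): Centre of the upright orange tab of cap 3: 22 mm long (bar x), 12 mm thick (bar y), 32 mm tall, on a 12 mm wide tongue at the robot side of the cap, out beyond the bar's edge; while shut 101 mm from the hinge line (65 mm from the bolt axis), 73 mm above the bench.
- ink_jar: Bystander, leave alone: amber glass ink jar with black lid, 60 mm across, 65 mm tall, origin on its underside.
- brush: Bystander, leave alone: brush lying down, origin on its underside.
- wrench: Bystander, leave alone: 150 mm wrench lying down, origin on its underside.
- beaker: Bystander, leave alone: white plastic beaker, 76 mm across, 100 mm tall, origin on its underside.
- scraper: Bystander, leave alone: 200 mm scraper lying down, origin on its underside.
- small_bottle: Bystander, leave alone: white bottle with yellow label, 52 mm across, 130 mm tall, origin on its underside.
- ink_tin: Bystander, leave alone: red ink tin, 72 mm across, 50 mm tall, origin on its underside.

How it is judged:
On the way, in this order (a step that is already met when the one before it is completed fails the run):
1. the nozzle cap is pressed down at least 5 mm (z of nozzle in the frame of spray_can below 0.187 m), for 0.05 s.
2. the nozzle cap has sprung back up (z of nozzle in the frame of spray_can above 0.19 m), for 0.05 s.
3. bolt 1 (nearest the spray can) is tapped by the fingers with at least 1.5 N (contact force between the fingers and bolt_1 above 1.5 N), for 0.03 s.
4. bolt 2 (the middle one) is tapped by the fingers with at least 1.5 N (contact force between the fingers and bolt_2 above 1.5 N), for 0.03 s.
5. bolt 3 (farthest from the spray can) is tapped by the fingers with at least 1.5 N (contact force between the fingers and bolt_3 above 1.5 N), for 0.03 s.
At the end, for the whole second after the job is handed in: The loose bolt stands at least 4.5 mm sunk and its cap is open by more than 0.5 rad (29 degrees), at rest (under 0.15 rad/s) and held by the fingers (more than 0.3 N); the other two caps are shut (under 0.08 rad), their bolts not sunk; the nozzle is up (z of nozzle in the frame of spray_can above 0.19 m and ((z of bolt_1 in the frame of clamp_bar below 0.0855 m and angle between cap_1's own z axis and vertical above 0.5 rad and contact force between the fingers and cap_1 above 0.3 N and angular speed of cap_1 below 0.15 rad/s and angle between each of cap_2, cap_3's own z axis and vertical below 0.08 rad and not (z of bolt_2 in the frame of clamp_bar below 0.0855 m) and not (z of bolt_3 in the frame of clamp_bar below 0.0855 m)) or (z of bolt_2 in the frame of clamp_bar below 0.0855 m and angle between cap_2's own z axis and vertical above 0.5 rad and contact force between the fingers and cap_2 above 0.3 N and angular speed of cap_2 below 0.15 rad/s and angle between each of cap_1, cap_3's own z axis and vertical below 0.08 rad and not (z of bolt_1 in the frame of clamp_bar below 0.0855 m) and not (z of bolt_3 in the frame of clamp_bar below 0.0855 m)) or (z of bolt_3 in the frame of clamp_bar below 0.0855 m and angle between cap_3's own z axis and vertical above 0.5 rad and contact force between the fingers and cap_3 above 0.3 N and angular speed of cap_3 below 0.15 rad/s and angle between each of cap_1, cap_2's own z axis and vertical below 0.08 rad and not (z of bolt_1 in the frame of clamp_bar below 0.0855 m) and not (z of bolt_2 in the frame of clamp_bar below 0.0855 m)))); the arm keeps its last pose, push and grip.
It fails at once if a cap is lifted though its bolt has not been tapped down and found loose ((angle between cap_1's own z axis and vertical above 0.2 rad and not (z of bolt_1 in the frame of clamp_bar below 0.0855 m)) or (angle between cap_2's own z axis and vertical above 0.2 rad and not (z of bolt_2 in the frame of clamp_bar below 0.0855 m)) or (angle between cap_3's own z axis and vertical above 0.2 rad and not (z of bolt_3 in the frame of clamp_bar below 0.0855 m))).
It fails at once if a bystander is shifted more than 30 mm (distance of any of ink_jar, brush, wrench, beaker, scraper, small_bottle, ink_tin from where it was at the start of the episode above 0.03 m).
It also fails if it takes over 50 s, if anything falls off the work surface, if the arm or the gripper's body presses on something with over 40 N, if the wrist force passes 120 N, or if a joint passes its speed limit or range.

## Working session

There is one attempt and no reset: what is moved stays moved. The work goes in short steps, each a Python script; the robot and the scene stay as the last script left them, time stands still between calls to the robot, and variables do not carry over. Pictures are saved under pics/ and viewed, about 8 in all and at most 12, crops included, and the job is handed in when it is done.

```bash
mkdir -p pics; cat > h.py <<'E'
import numpy as np, cv2
from bench import *
def ray(cam,px,P=None):
    P=P or camera_params(cam); K=np.array(P["K"]); T=np.array(P["camera_from_world"])
    d=T[:3,:3].T@np.linalg.solve(K,[px[0],px[1],1]); o=-T[:3,:3].T@T[:3,3]
    return o,d
def at_z(cam,px,z):
    o,d=ray(cam,px); return o+d*(z-o[2])/d[2]
def save(cam,name):
    im=read_camera(cam); cv2.imwrite(f"pics/{name}.png",np.asarray(im)[:,:,::-1]); return im
E
python3 - <<'E'
from h import *
print(read_time_s(),read_eef_pos(),read_tcp_rot(),read_ft_force())
Z=dict(nozzle=.192,bolt_1=.09,cap_1_tab=.073,clamp_bar=0,spray_can=0)
ims=[]
for c in("scene","top"):
    ims.append(save(c,c+"0"))
    print(c,np.round(ray(c,(320,200)),3).tolist())
    for n,z in Z.items():
        print(n,[(np.round(d["at"]).tolist(),round(d["confidence"],2),np.round(at_z(c,d["at"],z)[:2],3).tolist()) for d in tip_of(c,n)[:5]])
E
```

```text
0.0 [0.21205183 0.61346274 0.24885664] [ 1.65586809e-01  9.86194297e-01 -1.34012014e-03 -1.47082833e-04] [ 0.81338939 -0.44789538 -0.3070755 ]
scene [[0.899, -0.591, 1.02], [-0.344, 0.528, -0.777]]
nozzle [([252.0, 257.0], 0.57, [0.487, -0.25]), ([351.0, 118.0], 0.55, [0.446, 0.285]), ([346.0, 231.0], 0.43, [0.634, -0.077])]
bolt_1 [([328.0, 259.0], 0.61, [0.605, -0.112]), ([360.0, 202.0], 0.6, [0.588, 0.093]), ([349.0, 229.0], 0.53, [0.605, -0.005])]
cap_1_tab [([337.0, 200.0], 0.73, [0.522, 0.078]), ([368.0, 213.0], 0.51, [0.62, 0.08])]
clamp_bar [([342.0, 250.0], 0.87, [0.598, -0.021]), ([425.0, 164.0], 0.43, [0.666, 0.408])]
spray_can [([349.0, 166.0], 0.73, [0.453, 0.275])]
top [[0.424, 0.035, 1.544], [0.064, -0.002, -0.998]]
nozzle [([230.0, 220.0], 0.42, [0.454, 0.274])]
bolt_1 [([305.0, 201.0], 0.6, [0.513, 0.077]), ([300.0, 176.0], 0.5, [0.587, 0.091]), ([368.0, 170.0], 0.4, [0.607, -0.107]), ([334.0, 171.0], 0.37, [0.602, -0.007])]
cap_1_tab [([305.0, 200.0], 0.8, [0.519, 0.077])]
clamp_bar [([335.0, 179.0], 0.66, [0.59, -0.014])]
spray_can [([240.0, 223.0], 0.59, [0.45, 0.277]), ([301.0, 166.0], 0.56, [0.629, 0.092])]
```

```bash
python3 - <<'E'
import cv2
a=cv2.imread("pics/top0.png")[60:340,140:500];b=cv2.imread("pics/scene0.png")[80:330,190:510]
cv2.imwrite("pics/top0c.png",cv2.resize(a,None,fx=2.1,fy=2.1,interpolation=2))
cv2.imwrite("pics/scene0c.png",cv2.resize(b,None,fx=2.4,fy=2.4,interpolation=2))
E
```

```text
(no output)
```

View pics/top0c.png

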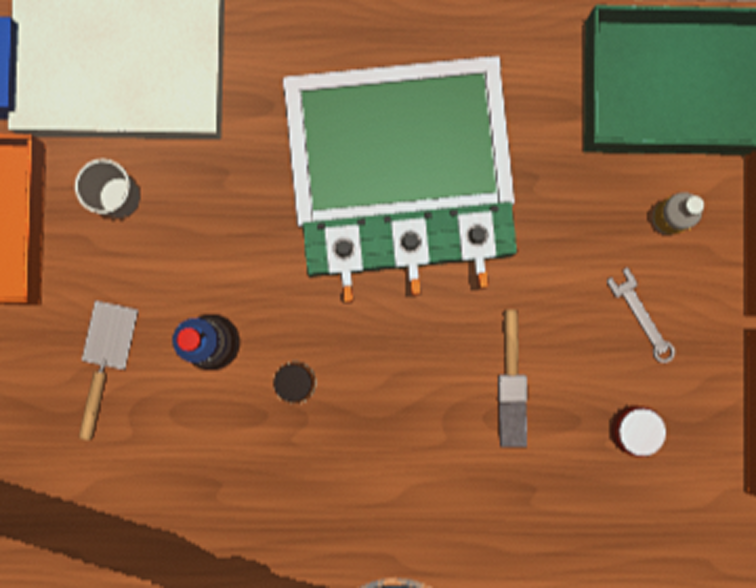

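View pics/scene0c.png

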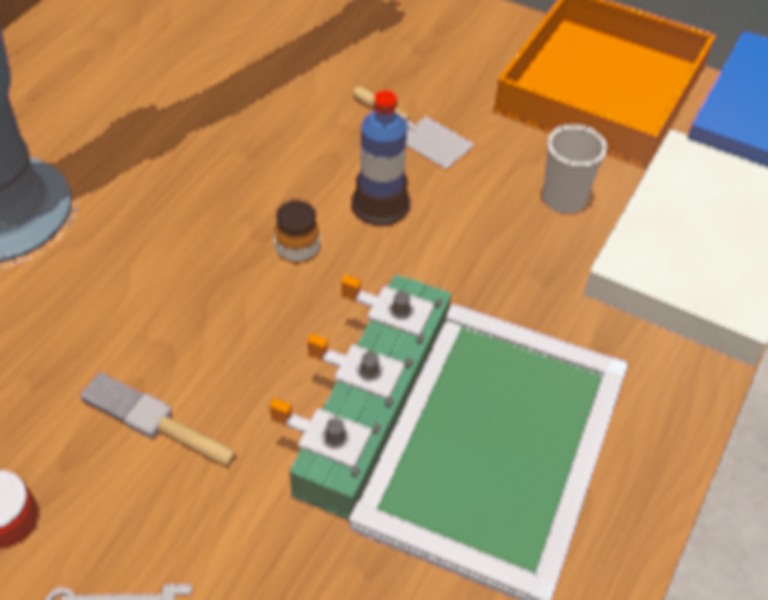

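The pictures match the detections: the nozzle is near px (230,221) in top. The bolts are at (303,178), (335,174) and (367,171), and the bar is yawed about 0.1 rad. The jar, brush and scraper are clear of the path if I stay high. Next I move over the nozzle and the bar for close wrist views.

```bash
cat >> h.py <<'E'
def q(a,pitch=0):  # tool down, tool x at heading a; pitch about world bar-y by right-hand rule
    from scipy.spatial.transform import Rotation as R
    r=R.from_quat([np.cos(a/2),np.sin(a/2),0,0])
    return (R.from_rotvec(pitch*np.array([-np.sin(YAW),np.cos(YAW),0]))*r).as_quat()
YAW=0.1
A=YAW+np.pi
def tri(obs):  # obs list of (o,d): least-squares point
    M=np.zeros((3,3));b=np.zeros(3)
    for o,d in obs:
        d=d/np.linalg.norm(d);P=np.eye(3)-np.outer(d,d);M+=P;b+=P@o
    return np.linalg.solve(M,b)
E
python3 - <<'E'
from h import *
print(tri([ray("scene",(351,118)),ray("top",(230,220.5))]))
print([at_z("top",p,.09)[:2].round(4).tolist() for p in((303.3,177.6),(335.2,174.3),(367.1,171.4))])
for a in(YAW,A):
  print(a,[None if (k:=inverse_kinematics(p,q(a,pi))) is None else np.round(k,2).tolist() for p,pi in(([.45,.278,.3],0),([.52,.08,.078],0),([.55,.08,.14],.65),([.56,-.12,.14],.65))])
move_gripper(0)
move_ptp([.40,.27,.33],q(A)); print(read_time_s(),read_eef_pos())
save("wrist","w1")
for d in tip_of("wrist","nozzle")[:3]: print(d,at_z("wrist",d["at"],.192))
E
```

```text
[0.45209992 0.27363416 0.20414773]
[[0.5825, 0.0822], [0.5936, -0.0109], [0.6037, -0.1042]]
0.1 [[-1.17, 0.11, 0.58, 1.85, -0.07, 1.2, -2.04], [-0.85, 0.48, 0.74, 2.05, -0.46, 0.78, -1.31], [-0.65, 0.84, 0.71, 1.49, -0.42, 1.67, -1.31], [-0.42, 0.89, 0.81, 1.46, -0.33, 1.63, -1.03]]
3.241592653589793 [[-0.84, 0.11, 0.22, 1.84, -0.03, 1.2, 1.06], [-0.57, 0.4, 0.39, 2.04, -0.22, 0.74, 1.63], [-0.41, 0.74, 0.32, 1.47, -0.21, 1.62, 1.64], [-0.32, 0.82, 0.61, 1.45, -0.21, 1.61, 2.01]]
2.85 [0.39947854 0.27126017 0.32993234]
{'at': [313.8, 237.7], 'confidence': 0.6} [0.44980079 0.27754858 0.192     ]
```

View pics/w1.png

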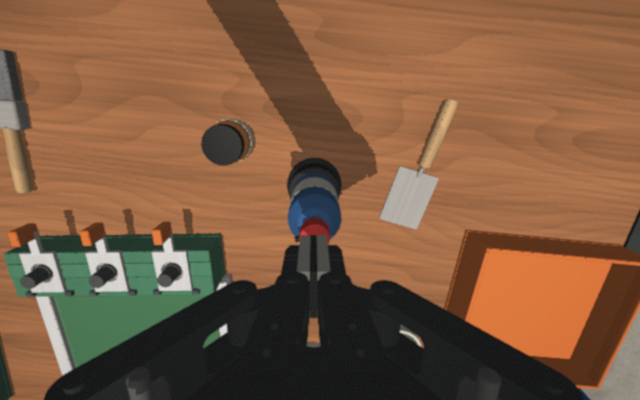

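The wrist view shows the nozzle at about (314,232), just ahead of the fingertips and partly hidden. The bolt heads are at (168,270), (104,270) and (38,274). Pressing the nozzle now, by force.

```bash
cat >> h.py <<'E'
def down(x,y,ztop,zmin,o,thr,step=.002,speed=.04,settle=.05):
    """step down until vertical force rises by thr; returns list (z,dF)"""
    movel([x,y,ztop],o,speed=.15); pause(.2); f0=read_ft_force()[2]; log=[]; z=ztop
    while z>zmin:
        z-=step; movel([x,y,z],o,speed=speed); pause(settle)
        f=read_ft_force()[2]-f0; log.append((round(read_eef_pos()[2],4),round(f,2)))
        if f>thr: break
    return log
E
python3 - <<'E'
from h import *
o=q(A)
movel([.451,.276,.25],o,speed=.15)
L=down(.451,.276,.22,.198,o,4.7); print(L[-8:])
pause(.1); movel([.451,.276,.27],o,speed=.1); pause(.1)
print(read_time_s())
B=[(.583,.083),(.594,-.011),(.604,-.105)]
movel([.50,.0,.27],o,speed=.25); print(read_eef_pos(),read_time_s())
save("wrist","w2")
for n,z in(("bolt_1",.09),("cap_1_tab",.073),("cap_1",.063)):
  for d in tip_of("wrist",n)[:5]: print(n,np.round(d["at"]),round(d["confidence"],2),at_z("wrist",d["at"],z).round(4))
E
```

```text
[(np.float64(0.2181), np.float64(1.31)), (np.float64(0.2158), np.float64(0.16)), (np.float64(0.2139), np.float64(0.82)), (np.float64(0.2119), np.float64(0.65)), (np.float64(0.2104), np.float64(2.96)), (np.float64(0.2083), np.float64(4.33)), (np.float64(0.2063), np.float64(4.93))]
7.375
[0.49973196 0.00140728 0.26979486] 8.65
bolt_1 [379. 255.] 0.86 [0.5838 0.0847 0.09  ]
bolt_1 [296. 256.] 0.67 [ 0.5948 -0.0068  0.09  ]
bolt_1 [207. 260.] 0.6 [ 0.6102 -0.1063  0.09  ]
cap_1_tab [376. 194.] 0.77 [0.518  0.0745 0.073 ]
cap_1 [371. 273.] 0.71 [0.6236 0.0865 0.063 ]
cap_1 [218. 275.] 0.71 [ 0.6468 -0.1031  0.063 ]
cap_1 [183.  63.] 0.69 [ 0.4046 -0.1398  0.063 ]
```

View pics/w2.png

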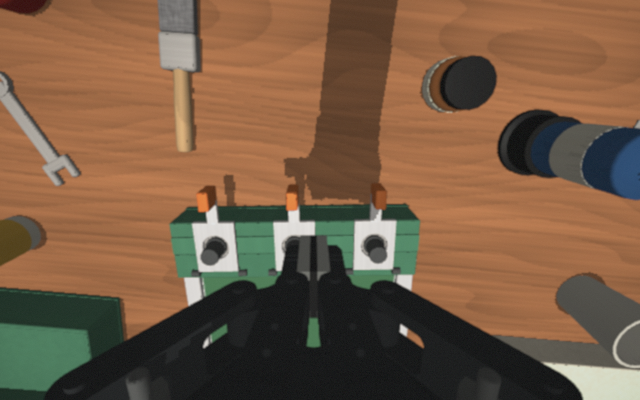

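The three heads are at (379,255), (296,256) and (207,260). The wrist and top fixes agree to a few mm: bar centre (0.595, -0.010), yaw 0.125. By position the first press was marginal (about 5 mm), so I press again deeper, which does no harm, and then tap the bolts.

```bash
sed -i 's/^YAW=.*/YAW=0.125\nC=np.array([.595,-.0102]); bx=np.array([np.cos(YAW),np.sin(YAW)]); by=np.array([-bx[1],bx[0]])/' h.py
python3 - <<'E'
from h import *
o=q(A); P=lambda L:print([(float(a),float(b)) for a,b in L[-12:]])
movel([.451,.276,.27],o,speed=.3)
P(down(.451,.276,.214,.2035,o,11)); pause(.1)
movel([.451,.276,.27],o,speed=.12); pause(.1); print(read_time_s())
for y in(.095,0,-.095):
    p=C+by*y
    movel([*p,.27 if y>0 else .13],o,speed=.25)
    P(down(*p,.115,.096,o,5.5,step=.0015)); pause(.05); print(read_eef_pos(),read_time_s())
    movel([*p,.13],o,speed=.15)
save("wrist","w3")
E
```

```text
[(0.2121, 1.41), (0.2104, 2.29), (0.2083, 2.31), (0.2063, 4.55), (0.2043, 5.47), (0.2031, 9.06)]
13.375
[(0.1135, 0.78), (0.1119, 0.43), (0.1104, 0.1), (0.109, 0.71), (0.1075, 1.6), (0.1059, 0.83), (0.1044, 1.33), (0.1029, 1.07), (0.1014, 0.74), (0.1011, 8.9)]
[0.58318291 0.08408265 0.10112911] 18.8917
[(0.1137, 0.56), (0.1119, -0.25), (0.1104, -0.24), (0.109, 0.3), (0.1086, 7.21)]
[ 0.59505795 -0.01021608  0.1086081 ] 21.775
[(0.1137, -0.78), (0.1119, 0.63), (0.1104, -0.84), (0.109, 0.37), (0.1086, 5.29), (0.1085, 12.5)]
[ 0.60696382 -0.10452544  0.10854743] 24.9083
```

The nozzle bottomed out at 9 N. Bolt 1 sank 8 mm, while bolts 2 and 3 stood firm. Next I grasp tab 1.

```bash
python3 - <<'E'
from h import *
o=q(A); t=C+by*.095-bx*.065
movel([*(C-by*.095-bx*.03),.17],o,speed=.2)
movel([*t,.17],o,speed=.25); move_gripper(.05,effort=40)
movel([*t,.115],o,speed=.15); 
for d in tip_of("top","cap_1_tab")[:2]: print(d)
im=save("wrist","w4"); print(t,read_time_s())
for d in tip_of("wrist","cap_1_tab")[:2]: print(d,at_z("wrist",d["at"],.073))
E
```

```text
{'at': [304.8, 199.8], 'confidence': 0.8}
[0.51866305 0.07595492] 27.7417
{'at': [311.4, 230.7], 'confidence': 0.85} [0.52087534 0.07561001 0.073     ]
```

View pics/w4.png

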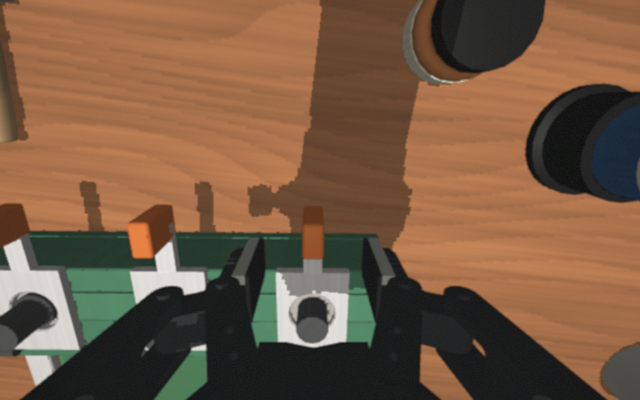

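Tab 1, at (313,232), stands centred between the jaws, and its fix agrees with the plan within 2 mm. Now grip and lift along the hinge arc.

```bash
python3 - <<'E'
from h import *
y=.095; h=C+by*y+bx*.036; r=-.101; zg=.078-.063
def pose(th):
    u=r*np.cos(th)+zg*np.sin(th); w=-r*np.sin(th)+zg*np.cos(th)
    return [*(h+bx*u),.063+w],q(A,th)
print([inverse_kinematics(*pose(t)) is not None for t in(.2,.4,.6,.72)])
movel(*pose(0),speed=.08); move_gripper(0,effort=40); print(read_finger_gap(),read_ft_force())
for th in np.arange(.09,.73,.09):
    movel(*pose(th),speed=.05); print(round(th,2),read_ft_force().round(1),round(float(read_finger_gap()),4))
pause(.3); print(read_time_s(),read_eef_pos(),pose(.72)[0])
save("scene","s5"); a=save("wrist","w5")
b=cv2.imread("pics/s5.png")[150:300,270:470]
cv2.imwrite("pics/c5.png",np.vstack([cv2.resize(b,(400,300),interpolation=2),cv2.resize(np.asarray(a)[:,:,::-1],(400,250))]))
E
```

```text
[True, True, True, True]
0.011329543829447383 [-0.63204026 -0.65854671  2.51526641]
0.09 [-0.5 -1.   3.1] 0.0113
0.18 [-1.3 -1.8  3.3] 0.011
0.27 [-0.7 -1.   2.5] 0.0112
0.36 [ 0.3 -1.1  3.7] 0.0112
0.45 [ 0.8 -2.6  2.9] 0.0113
0.54 [ 1.2 -2.5  1.5] 0.0111
0.63 [ 1.8 -3.8  1.2] 0.0115
0.72 [ 2.8 -4.  -1.2] 0.0112
31.7917 [0.5532238  0.07978749 0.1405062 ] [np.float64(0.5533486863917249), np.float64(0.08031334884864878), np.float64(0.14087493780623223)]
```

View pics/c5.png

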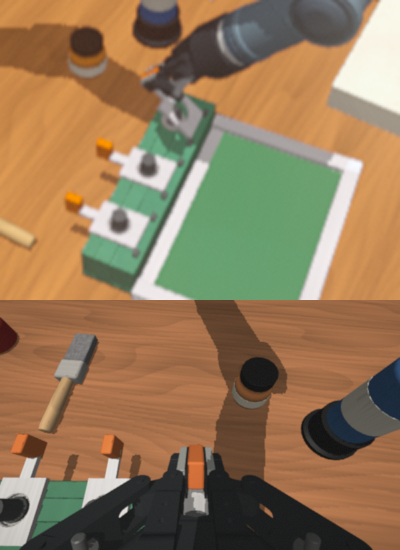

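The picture shows cap 1 tilted open with its orange tab between the pads, at (196,460) in the wrist part. Caps 2 and 3 are shut and the bystanders are in place. Handing in.

```bash
python3 -c "
from h import *
print(read_time_s(),read_finger_gap(),abs(read_joint_vel()).max()); sign_off()"
```

```text
31.8917 0.011164164164701958 0.0028487381942111
the job is handed in; nothing more can be done
```

The job is handed in at 31.9 s, with bolt 1 found loose and its cap held open at about 0.72 rad (41°).

- **Nozzle:** I pressed it twice. The first press was marginal, about 5 mm judging by arm height. The second went clearly to the bottom stop, reaching about 9 N. I let it go each time but did not check in a close-up that it sprang back.
- **Bolts:** Tapped in order 1, 2, 3, each with more than 5 N. Bolt 1 sank 8 mm; bolts 2 and 3 did not give.
- **Cap 1:** I lifted it by its tab along the hinge arc. At the last check the finger gap was 11 mm on the 12 mm tab, the arm was still, and wrist forces had stayed under about 6 N. The 0.72 rad comes from the arm's pose, not from a measurement of the cap.
- **Surroundings:** The last pictures show the tab between the pads and caps 2 and 3 shut. The bystanders in view looked unmoved, but I judged that by eye only.

No check failed. The only disagreement was a few mm between the cameras' position fixes, and the contact heights came out as predicted.

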